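# Put the seed tin back in its own sloping lane

## Robot

A 7-joint arm with a two-finger parallel gripper is mounted at the origin on the work surface. World frame = base frame: x ahead of the robot, y to its left, z up, the work surface at z = 0. Lengths are in m, angles in rad, forces in N, time in s.
With the tool pointing down it reaches from about 0.425 to 0.875 m from the base axis. Payload 4.7 kg.
Tool frame: the origin (TCP) lies midway between the tips of the shut fingers; the grasp point (between the pads) lies 19 mm behind it; y points along the fingers, x is the direction in which the jaws open and shut, and the axes are right-handed (so a half turn about y gives the same grasp; the last joint's range is limited). The gripper opens to 87 mm and grips with 3 to 60 N. Pads are 19 mm wide; open, the fingers measure 117 mm over their backs; the gripper's body (75 mm by 190 mm) begins 51 mm behind the grasp point.
Start: joints at [1.151, 0.321, -0.07, 1.45, 0.023, 1.371, -0.057], TCP at [0.273, -0.59, 0.192] pointing down, gripper open.
Joint ranges: [-2.86, 2.86], [-0.3, 2.09], [-1.38, 1.24], [0.06, 2.45], [-1.56, 4.7], [0.09, 2.05], [-2.69, 2.69]. Speed limits (rad/s): [2.57, 2.57, 3.14, 3.14, 3.14, 3.14, 3.14].

## Interface

Orientations are given as a unit quaternion [w, x, y, z].
In Python, from station import bot gives the robot as it stands.
- The arm moves only by the tool arm_command, never from a script. Its argument "moves" is a list of rows, each an object of numbers: "dx", "dy", "dz": the shift along the tool's x, y, z in m; "rx", "ry", "rz": the turn, a rotation vector about the tool's x, y, z in degrees; "hand": the finger opening in m, from 0 to 0.087. In form: [{"dx": .., "dy": .., "dz": .., "rx": .., "ry": .., "rz": .., "hand": ..}, ...]. A call has 1 to 12 rows; each row is the pose to reach, as a shift and turn from the pose commanded when the call began, along the tool's axes at that moment; what a row does not reach only later rows make up. A row lasts 1/12 s, in which the tool goes at most 41.7 mm and 7.16 degrees, less where a joint would pass 70% of its speed; a pose out of reach is approached as far as the arm can. A call with a gripper value outside its range is refused whole. The fingers move at their own pace and stop on an object; the grip force is fixed at half the most. Time passes only in rows, so rows that repeat a pose let the fingers close. It gives the time, the measured TCP pose, the force and the opening at its end, in the units of the state.
- bot.get_state(): the state, without advancing time (a new reading comes with each control period).
- bot.get_image(name): name is "scene" or "top"; returns (picture, depth): 480x640x3 uint8, blue, green, red; 480x640 float32, m along the optical axis (not along the pixel's ray), 0 where there is no reading.
- bot.calibration(name): a dict with "fov_y" (degrees; the focal length in pixels is half the picture's height over the tangent of half this angle, whatever the lens; pixels are square), "cx", "cy" (the principal point, pixels), "distortion" ([k1, k2, p1, p2, k3] as OpenCV has them; the pictures are not rectified), "cam_to_world" (4x4, takes a point from camera to world coordinates). Camera axes: x right, y down, z forward; pixel columns grow to the right and rows downward; lengths in m; the calibration is good to about 2 mm. A picture is of the moment at which its call begins. calibration takes no time and is no camera call.
- bot.sign_off(): hands the job in, once; it reports no verdict.
Trained networks look in the newest picture that a camera, given by its name, has taken for a name from the list of things; names that differ only in an ending like _2 or _b are one class to them, and where a whole thing is asked for, a point or a joint stands for the part that bears it (a point fixed in the world has none). Each returns a list of dicts, best first, with "conf" (0 to 1); they miss things now and then, are a little off and sometimes report something else, mostly with a low value. They report only what shows in the picture. A call takes as long as a camera call. They do not tell look-alikes from the thing itself.
- bot.spot_in(camera, name): "bbox" ([left, top, width, height] in pixels, round what is visible of it).
- bot.spot_point(camera, name): "centre" ([column, row] in pixels: a listed point, or the origin of a listed thing).
The state is a dict: "clock": time; "joint_pos": joint angles; "qvel": joint speeds; "joint_efforts": joint torques, N m; "eef_pos": TCP position; "orientation": TCP orientation; "contact_force": force on the tool from outside, world axes, zero at the start; "ft_torque": the same for the moment, N m; "opening": finger opening in m.
Only numpy, scipy, OpenCV 4.12 (cv2) and the standard library are available. Lean on these libraries where they do the work, as an engineer would, in place of code of your own. Each camera call takes 0.05 s, during which the arm holds its last target. There are 200 camera calls.

## Task

Put the seed tin with the round badge back in the rack lane that carries the same round badge: while still holding it, lay it flat on the open upper part of that sloping lane, not dropped, then push it gently down the slope under the hood until it is fully home against the sprung back stop, with the stop pushed in. Do not ram it into the stop, and leave the other tin and everything else on the sill where they are.

Things in the scene. Friction and masses are not known exactly. Their poses are not given: they have to be found in the camera images.
- seed_tin_center (a point): Centre (half-way up) of the tin to put away: closed plain metal, 90 (its x) x 46 (its y) x 38 mm high (its z), 0.14 to 0.25 kg, a raised dark wooden round badge 26 mm across, 3 mm high on its lid; either end may go first. It starts lying flat, badge up, on the sill on the robot's right. A tin does not slide down the cork-lined lane by itself.
- lane_disc_mouth (a point): Point on the middle of the round-badge lane's floor below the upper edge of its hood, 78 mm above the sill. x runs up the slope (away from the robot, 26 degrees above level), y across, z square to the floor, up. Floor: x -95 to +130 mm. Side walls 27 mm either side (4 mm thick), 7 mm high. Hood: x -90 to 0, 48 mm high inside, 52 mm to its top; lane open above x = 0.
- lane_disc: The lane with the round badge, with its stop; fixed, origin on the sill straight below that point, z up, x level, away from the robot. Three lanes of one shape stand side by side 94 mm apart on a rack, in any order. Each is labelled by a raised wooden badge on the level ledge at its upper, far end (140 mm along x from the origin, 138 mm up): disc, bar or cross.
- stop_plate (a joint): Sprung back stop of the round-badge lane, hidden at the low end under the hood: 0 m free, 0.010 m pushed right in, then solid (stop there: 30 N is ramming it). Its spring is weak (1 N) and cannot push the tin back. Where it is set is not reported: the free face is anywhere from x = -70 to -46 mm of the lane point, so a tin fully home has its upper end at x = +10 to +34 mm.
- lane_bar: The lane with the bar badge, empty, same shape as lane_disc; origin on the sill, likewise.
- lane_cross: The lane with the cross badge, holding its own tin; origin on the sill, likewise.
- cross_tin_center (a point): Centre of the other tin (same size, cross badge), home in its own lane: leave alone.
- clamp_jar: Glass jar with clamp lid, 84 mm across, 130 mm high, origin centre of underside: leave alone.
- mug: Blue mug, 80 mm across, 82 mm high, origin centre of underside: leave alone.
- marker: Bamboo plant marker stick lying flat, 165 x 16 x 5 mm, origin near its middle, underside, long along its x: leave alone.
- trowel: Trowel lying along its x, 300 x 60 x 26 mm, origin near its middle, underside: leave alone.
- clay_pot: Small terracotta pot, 100 mm across, 80 mm high, origin centre of underside: leave alone.
Things that resemble listed ones, but are neither listed nor needed, are in the scene too. What is shaped like the part that bears seed_tin_center but yellow is not meant.

How it is judged:
By the outcome, as a careful person would: the job done as asked, in the order asked, and still so for the second after the job is handed in, with the robot touching nothing.
It also fails if it takes over 51 s, if anything falls off the work surface, if the arm or the gripper's body presses on something with over 40 N, if the wrist force passes 120 N, or if a joint passes its speed limit or range.

## Working session

There is one attempt and no reset: what is moved stays moved. The work goes in short steps, Python scripts to look and compute and a tool call to move; the robot and the scene stay as the last step left them, time stands still between calls to the robot, and variables do not carry over. Pictures are saved under pics/ and viewed, about 8 in all and at most 12, crops included, and the job is handed in when it is done.

Besides the shell and the picture viewer there is one more tool, called after "Request:" as a command line: name --argument value ..., lists and objects as JSON in quotes. arm_command: Moves the arm, as the interface text tells. Its arguments: {"type":"object","properties":{"moves":{"type":"array","items":{"type":"object","properties":{"dx":{"type":"number"},"dy":{"type":"number"},"dz":{"type":"number"},"rx":{"type":"number"},"ry":{"type":"number"},"rz":{"type":"number"},"hand":{"type":"number"}}}}},"required":["moves"]}

```bash
mkdir -p pics
cat > h.py <<'E'
import numpy as np, cv2
from station import bot
from scipy.spatial.transform import Rotation as R
def cal(n):
    c=bot.calibration(n); f=240/np.tan(np.radians(c["fov_y"])/2)
    return np.array([[f,0,c["cx"]],[0,f,c["cy"]],[0,0,1.]]),np.array(c["distortion"],float),np.array(c["cam_to_world"])
def cloud(n,d):
    K,D,T=cal(n); v,u=np.mgrid[:480,:640]
    p=cv2.undistortPointsIter(np.stack([u,v],-1).reshape(-1,1,2).astype(float),K,D,None,None,(3,40,1e-8)).reshape(480,640,2)
    P=np.dstack([p*d[...,None],d])@T[:3,:3].T+T[:3,3]; P[d==0]=np.nan
    return P
def proj(n,X):
    K,D,T=cal(n); W=np.linalg.inv(T)
    return cv2.projectPoints(np.atleast_2d(X).astype(float),cv2.Rodrigues(W[:3,:3])[0],W[:3,3],K,D)[0].reshape(-1,2)
E
python3 - <<'E'
from h import *
s=bot.get_state(); print({k:np.round(v,3).tolist() for k,v in s.items()})
for n in("scene","top"):
    im,d=bot.get_image(n); cv2.imwrite(f"pics/{n}0.png",im); np.save(n+"0.npy",d); P=cloud(n,d)
    print(n,bot.calibration(n))
    for k in("seed_tin_center","lane_disc_mouth","lane_disc","lane_bar","lane_cross","cross_tin_center"):
        for r in bot.spot_point(n,k)[:4]:
            c=np.round(r["centre"]).astype(int); print(k,round(r["conf"],2),c,P[min(max(c[1],0),479),min(max(c[0],0),639)].round(3))
E
```

```text
{'clock': 0.0, 'joint_pos': [1.151, 0.322, -0.07, 1.452, 0.023, 1.371, -0.057], 'qvel': [0.0, 0.001, 0.001, -0.001, 0.0, 0.001, -0.0], 'joint_efforts': [0.0, -49.129, -0.404, -31.253, -0.064, 0.044, 0.0], 'eef_pos': [0.273, -0.589, 0.191], 'orientation': [0.596, -0.596, 0.381, -0.38], 'contact_force': [0.518, -0.347, -0.055], 'ft_torque': [-0.071, -0.022, 0.016], 'opening': 0.087}
scene {'fov_y': 46.91924484963488, 'cx': 315.54927215499214, 'cy': 252.0807463442398, 'distortion': array([0.01972549, 0.        , 0.        , 0.        , 0.        ]), 'cam_to_world': array([[ 0.65306371,  0.45150713, -0.60798776,  1.3596953 ],
       [ 0.75721311, -0.37694501,  0.53342363, -0.69629941],
       [ 0.01166662, -0.80873591, -0.58805622,  0.87412945],
       [ 0.        ,  0.        ,  0.        ,  1.        ]])}
seed_tin_center 0.79 [192 264] [ 0.337 -0.206  0.038]
seed_tin_center 0.76 [254 250] [ 0.379 -0.049  0.032]
seed_tin_center 0.68 [208 293] [ 0.456 -0.235  0.037]
seed_tin_center 0.68 [277 304] [ 0.593 -0.138  0.04 ]
lane_disc_mouth 0.85 [321 256] [0.557 0.026 0.078]
lane_disc 0.57 [32
[... 215 characters left out ...]
   , 0.        , 0.        ]), 'cam_to_world': array([[-0.01127422, -0.98344722,  0.18084372,  0.26547152],
       [-0.99967405,  0.0152283 ,  0.02049109, -0.0330294 ],
       [-0.02290585, -0.18055375, -0.98329836,  1.55298806],
       [ 0.        ,  0.        ,  0.        ,  1.        ]])}
seed_tin_center 0.85 [367 233] [ 0.576 -0.131  0.037]
seed_tin_center 0.78 [399 281] [ 0.438 -0.217  0.035]
seed_tin_center 0.65 [395 324] [ 0.319 -0.201  0.042]
seed_tin_center 0.64 [338 312] [ 0.353 -0.045  0.042]
lane_disc_mouth 0.95 [308 235] [0.564 0.035 0.083]
lane_bar 0.77 [249 228] [0.588 0.2   0.075]
lane_cross 0.58 [279 239] [0.547 0.112 0.117]
cross_tin_center 0.5 [273 241] [0.542 0.128 0.118]
```

Run:
```python
import cv2
a=cv2.imread("pics/top0.png"); cv2.imwrite("pics/topc.png",cv2.resize(a[150:360,200:480],None,fx=2.8,fy=2.8,interpolation=cv2.INTER_CUBIC))
```

```text
(no output)
```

View pics/scene0.png

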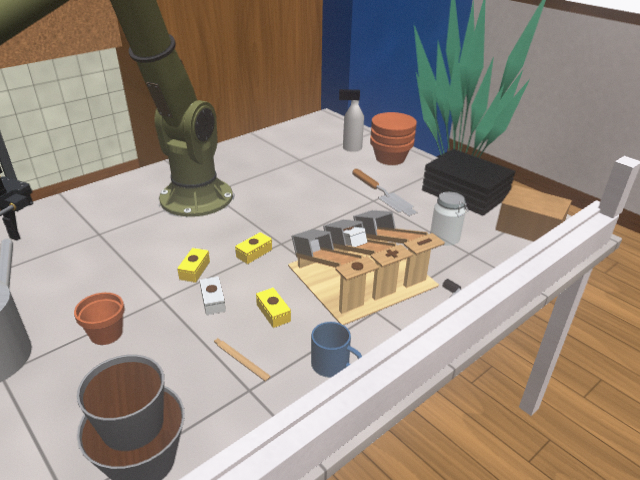

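View pics/topc.png

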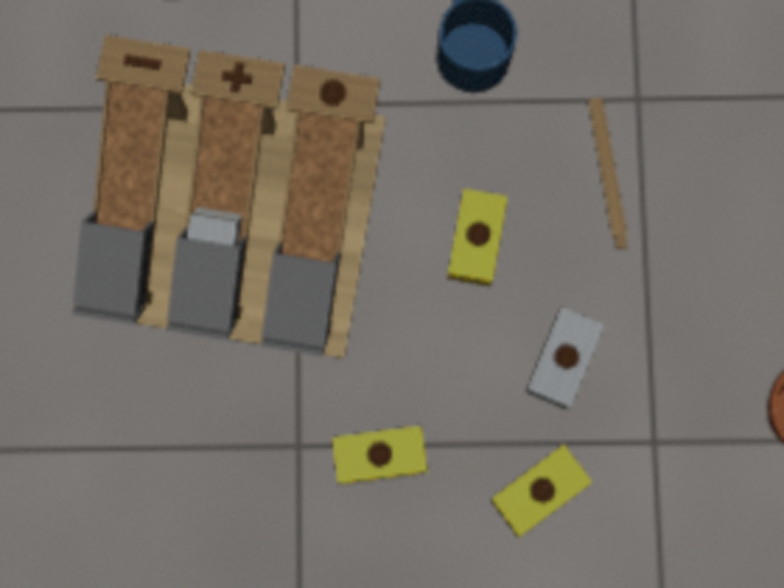

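Candidates for the tin: silver at scene (210,293) / top (399,281). The yellow look-alikes at scene (192,264), (254,250) and (277,304) are ruled out. So it is the silver tin, which the crop shows with a round badge. The disc lane is the rightmost one: badge at crop (333,92), hood at (300,300). Next I measure the tin and the lane.

```bash
cat > m.py <<'E'
from h import *
def blob(mask,pt,r=6):
    n,l=cv2.connectedComponents(mask.astype(np.uint8)); v,u=pt[1],pt[0]
    w=l[v-r:v+r+1,u-r:u+r+1]; w=w[w>0]
    return l==np.bincount(w).argmax()
def rect(p):
    c,(w,h),a=cv2.minAreaRect((p*1000).astype(np.float32))
    if w<h: w,h,a=h,w,a+90
    return np.array(c)/1000,w,h,(a+90)%180-90
if __name__=="__main__":
  for n,tin,cork,bad in (("top",(399,278),(314,218),[(319,183),(284,177),(251,172)]),("scene",(207,288),(330,258),[(357,266),(391,253),(425,241)])):
    im=cv2.imread(f"pics/{n}0.png"); P=cloud(n,np.load(n+"0.npy")); hsv=cv2.cvtColor(im,cv2.COLOR_BGR2HSV)
    dark=(hsv[...,2]<100)
    g=np.abs(P[...,2]-.038)<.007
    m=blob(g&(P[...,0]>0),tin); q=P[m]; print(n,"tin",q.mean(0).round(4),np.nanmedian(q[:,2]).round(4),rect(q[:,:2]))
    m=blob(dark&g,tin); print(" tinbadge",P[m].mean(0).round(4),m.sum())
    B=[]
    for b in bad:
        m=blob(dark&(P[...,2]>.125)&(P[...,2]<.16),b,3); B.append(P[m].mean(0)); print(" badge",B[-1].round(4),m.sum())
    d=B[0]-B[2]; print(" spacing",np.linalg.norm(d[:2]),"yaw",np.degrees(np.arctan2(d[0],-d[1])))
    if n=="top":
        h=(hsv[...,0]<16)&(hsv[...,1]>100)&(hsv[...,2]>60)&(P[...,2]>.07)
        m=cv2.erode(blob(h,cork).astype(np.uint8),np.ones((3,3)))>0; q=P[m]; c=q.mean(0); U,S,V=np.linalg.svd(q-c); print(" cork",m.sum(),c.round(4),V.round(3),"rms",S[2]/len(q)**.5,rect(q[:,:2]))
E
python3 m.py
```

```text
top tin [ 0.4492 -0.2234  0.0389] 0.0392 (array([ 0.44935733, -0.22338452]), 90.24624633789062, 46.490482330322266, -24.04595947265625)
 tinbadge [ 0.4482 -0.2245  0.0402] 51
 badge [0.696  0.0036 0.141 ] 77
 badge [0.7132 0.0964 0.1417] 70
 badge [0.7301 0.1887 0.141 ] 55
 spacing 0.18824631460986502 yaw -10.446682471736855
 cork 721 [0.6119 0.0203 0.1048] [[-0.886  0.147 -0.441]
 [ 0.168  0.986 -0.009]
 [-0.433  0.082  0.898]] rms 0.003221973128204761 (array([0.61091669, 0.01953469]), 121.98759460449219, 47.57815170288086, -10.885963439941406)
scene tin [ 0.4548 -0.2243  0.0372] 0.0371 (array([ 0.45003244, -0.22192737]), 98.23957061767578, 46.03572463989258, -24.113494873046875)Traceback (most recent call last):
  File "m.py", line 16, in <module>
    m=blob(dark&g,tin); print(" tinbadge",P[m].mean(0).round(4),m.sum())
  File "m.py", line 5, in blob
    return l==np.bincount(w).argmax()
              ~~~~~~~~~~~~~~~~~~~~~^^
ValueError: attempt to get argmax of an empty sequence
```

```bash
cat > g.py <<'E'
from h import *
yaw=np.radians(-10.4); a=np.radians(26); M=np.array([.5583,.0289,.078])
e=np.array([np.cos(yaw),np.sin(yaw),0]); LX=e*np.cos(a)+np.array([0,0,np.sin(a)]); LY=np.array([-np.sin(yaw),np.cos(yaw),0]); LZ=np.cross(LX,LY)
L=np.column_stack([LX,LY,LZ])
def lane(p): return M+L@np.array(p)
def laneR(s=1): return np.column_stack([s*LY,-LZ,np.cross(s*LY,-LZ)])
def tinR(deg,s=1):
    t=np.radians(deg); x=s*np.array([-np.sin(t),np.cos(t),0]); y=np.array([0,0,-1.]); return np.column_stack([x,y,np.cross(x,y)])
def cur():
    s=bot.get_state(); q=s["orientation"]; return np.array(s["eef_pos"]),R.from_quat([q[1],q[2],q[3],q[0]]).as_matrix(),s
def rel(p0,R0,p,Rt): return (R0.T@(np.array(p)-p0)).round(4),np.degrees(R.from_matrix(R0.T@Rt).as_rotvec()).round(2)
def inlane(p): return (L.T@(np.array(p)-M)).round(4)
E
python3 - <<'E'
from g import *
p,R0,s=cur(); print(R0.round(3))
for sg in(1,-1):
    A=tinR(-24,sg); hi=[.4496,-.223,.19]
    print(sg,rel(p,R0,hi,A), rel(hi,A,lane([.055,0,.012]),laneR(sg)))
E
```

```text
[[ 0.42   0.     0.907]
 [-0.907 -0.     0.42 ]
 [ 0.    -1.    -0.   ]]
1 (array([-0.2587,  0.0021,  0.3143]), array([ 1.0000e-02, -1.3114e+02,  0.0000e+00])) (array([ 0.2847,  0.0771, -0.0398]), array([-25.88, -13.37,  -3.09]))
-1 (array([-0.2587,  0.0021,  0.3143]), array([-0.000e+00,  4.886e+01,  1.000e-02])) (array([-0.2847,  0.0771,  0.0398]), array([ 25.88, -13.37,   3.09]))
```

Request:
arm_command --moves '[{"dx":-0.022,"dz":0.026,"ry":4},{"dx":-0.044,"dz":0.052,"ry":8},{"dx":-0.066,"dz":0.079,"ry":12},{"dx":-0.088,"dz":0.105,"ry":16},{"dx":-0.11,"dz":0.131,"ry":20},{"dx":-0.132,"dz":0.157,"ry":24.5},{"dx":-0.153,"dz":0.183,"ry":28.5},{"dx":-0.175,"dz":0.21,"ry":32.5},{"dx":-0.197,"dz":0.236,"ry":36.5},{"dx":-0.219,"dz":0.262,"ry":41},{"dx":-0.24,"dz":0.29,"ry":45},{"dx":-0.2587,"dz":0.3143,"ry":48.86}]'

```text
schema error: expected keys dx, dy, dz, rx, ry, rz, hand
```

Run:
```python
from g import *
from m import *
p,R0,s=cur(); print(s["clock"],p.round(4))
A=tinR(-24,-1); print(rel(p,R0,[.4496,-.223,.012],A))
im,d=bot.get_image("scene"); cv2.imwrite("pics/s1.png",cv2.resize(im[180:360,110:350],None,fx=3,fy=3))
```

```text
0.7 [ 0.2732 -0.5898  0.1921]
(array([-0.2587,  0.1801,  0.3143]), array([-0.000e+00,  4.886e+01,  1.000e-02]))
```

View pics/s1.png

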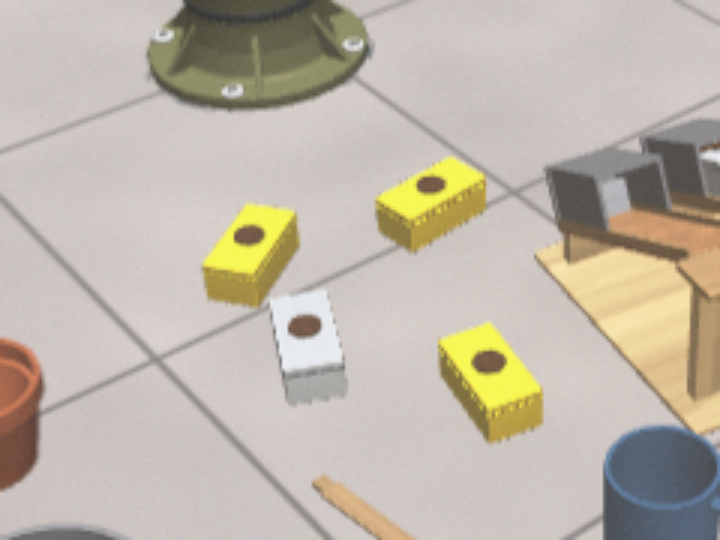

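The crop confirms the silver tin with the round badge at crop (305,328); its neighbours are yellow. The move was refused because every row needs all the keys.

Request:
arm_command --moves '[{"dx":-0.022,"dy":0,"dz":0.026,"rx":0,"ry":4,"rz":0,"hand":0.087},{"dx":-0.044,"dy":0,"dz":0.052,"rx":0,"ry":8,"rz":0,"hand":0.087},{"dx":-0.066,"dy":0,"dz":0.079,"rx":0,"ry":12,"rz":0,"hand":0.087},{"dx":-0.088,"dy":0,"dz":0.105,"rx":0,"ry":16,"rz":0,"hand":0.087},{"dx":-0.11,"dy":0,"dz":0.131,"rx":0,"ry":20,"rz":0,"hand":0.087},{"dx":-0.132,"dy":0,"dz":0.157,"rx":0,"ry":24.5,"rz":0,"hand":0.087},{"dx":-0.153,"dy":0,"dz":0.183,"rx":0,"ry":28.5,"rz":0,"hand":0.087},{"dx":-0.175,"dy":0,"dz":0.21,"rx":0,"ry":32.5,"rz":0,"hand":0.087},{"dx":-0.197,"dy":0,"dz":0.236,"rx":0,"ry":36.5,"rz":0,"hand":0.087},{"dx":-0.219,"dy":0,"dz":0.262,"rx":0,"ry":41,"rz":0,"hand":0.087},{"dx":-0.24,"dy":0,"dz":0.29,"rx":0,"ry":45,"rz":0,"hand":0.087},{"dx":-0.2587,"dy":0,"dz":0.3143,"rx":0,"ry":48.86,"rz":0,"hand":0.087}]'

```text
clock: 1.75
eef_pos: [0.4506, -0.2207, 0.1925]
orientation: [-0.385, 0.384, -0.593, 0.594]
contact_force: [-0.1, 0.3, -0.1]
opening: 0.0869
```

Run:
```python
from g import *
p,R0,s=cur(); print(s["clock"],p.round(4))
A=tinR(-24,-1); print(rel(p,R0,[.4496,-.223,.012],A))
```

```text
1.75 [ 0.4506 -0.2207  0.1925]
(array([ 2.500e-03,  1.805e-01, -1.000e-04]), array([-0.06, -0.14, -0.  ]))
```

Request:
arm_command --moves '[{"dx":0,"dy":0.03,"dz":0,"rx":0,"ry":0,"rz":0,"hand":0.087},{"dx":0,"dy":0.065,"dz":0,"rx":0,"ry":0,"rz":0,"hand":0.087},{"dx":0,"dy":0.1,"dz":0,"rx":0,"ry":0,"rz":0,"hand":0.087},{"dx":0,"dy":0.12,"dz":0,"rx":0,"ry":0,"rz":0,"hand":0.087},{"dx":0,"dy":0.13,"dz":0,"rx":0,"ry":0,"rz":0,"hand":0.087},{"dx":0,"dy":0.13,"dz":0,"rx":0,"ry":0,"rz":0,"hand":0.087}]'

```text
clock: 2.25
eef_pos: [0.448, -0.2222, 0.06]
orientation: [0.384, -0.386, 0.594, -0.592]
contact_force: [0.0, 0.1, 0.7]
opening: 0.087
```

Run:
```python
from g import *
im,d=bot.get_image("scene"); cv2.imwrite("pics/s2.png",cv2.resize(im[180:360,110:350],None,fx=3,fy=3))
p,R0,s=cur(); print(s["clock"],p.round(4))
A=tinR(-24,-1); print(rel(p,R0,[.4496,-.223,.012],A))
```

```text
2.3 [ 0.4494 -0.2228  0.0618]
(array([0.0001, 0.0498, 0.0003]), array([ 0.06, -0.  , -0.01]))
```

View pics/s2.png

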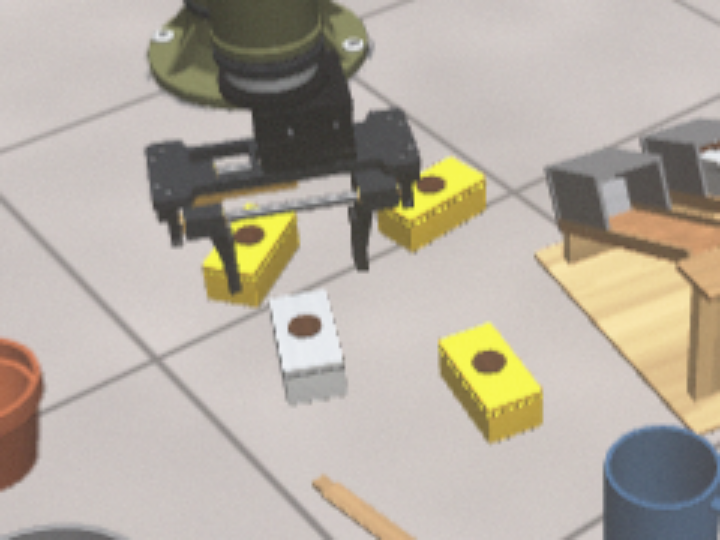

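Run:
```python
from g import *
p,R0,s=cur(); x=R0[:,0]; z=R0[:,2]
for q in (p,p+.0435*x,p-.0435*x,[.4494,-.2228,.041]): print(((proj("scene",q)-[110,180])*3).round(1))
im,d=bot.get_image("scene"); P=cloud("scene",d)
q=P[180:360,110:350].reshape(-1,3); q=q[np.isfinite(q[:,0])]; k=(q[:,2]>.058)&(q[:,2]<.085)&(np.linalg.norm(q[:,:2]-p[:2],axis=1)<.12)
l=(q[k]-p)@R0; 
for sg in(1,-1):
    t=l[np.sign(l[:,0])==sg]; print(sg,len(t),np.percentile(t,[2,50,98],axis=0).round(4).tolist())
```

```text
[[299.2 303.5]]
[[242.1 313.4]]
[[355.2 293.8]]
[[301.9 324.2]]Traceback (most recent call last):
  File "<stdin>", line 8, in <module>
    return _quantile_unchecked(
        a, q, axis, out, overwrite_input, method, keepdims, weights)
    return _ureduce(a,
                    func=_quantile_ureduce_func,
    ...<5 lines>...
                    overwrite_input=overwrite_input,
                    method=method)
    r = func(a, **kwargs)
    result = _quantile(arr,
                       quantiles=q,
    ...<2 lines>...
                       out=out,
                       weights=wgt)
    slices_having_nans = np.isnan(arr[-1, ...])
                                  ~~~^^^^^^^^^
IndexError: index -1 is out of bounds for axis 0 with size 0
```

Run:
```python
from g import *
p,R0,s=cur()
for n in("scene","top"):
    im,d=bot.get_image(n); P=cloud(n,d); 
    l=((P-p)@R0)
    k=(im.max(2)<75)&(np.abs(l)<[.1,.12,.08]).all(2)&(P[...,2]>.045)
    l=l[k]; print(n,len(l))
    for lo in np.arange(-.12,.03,.01):
        t=l[(l[:,1]>=lo)&(l[:,1]<lo+.01)]
        if len(t): print(round(lo,3),len(t),"x",t[:,0].min().round(3),t[:,0].max().round(3),np.abs(t[:,0]).min().round(3),"z",np.percentile(t[:,2],[3,50,97]).round(3))
```

```text
scene 337
-0.12 131 x -0.086 0.084 0.049 z [0.016 0.038 0.042]
-0.11 47 x -0.087 0.084 0.047 z [0.011 0.037 0.041]
-0.1 1 x -0.05 -0.05 0.05 z [0.013 0.013 0.013]
-0.09 27 x -0.059 0.056 0.047 z [0.002 0.012 0.015]
-0.08 40 x -0.058 0.055 0.044 z [0.008 0.011 0.016]
-0.07 27 x -0.055 0.052 0.045 z [0.005 0.011 0.014]
-0.06 25 x -0.053 0.05 0.045 z [0.003 0.01  0.014]
-0.05 25 x -0.051 0.05 0.045 z [0.006 0.01  0.015]
-0.04 14 x -0.053 0.049 0.044 z [0.008 0.011 0.012]
top 12
-0.12 10 x -0.081 -0.034 0.034 z [-0.036 -0.036  0.021]
-0.11 2 x -0.07 -0.051 0.051 z [-0.035 -0.035 -0.035]
```

Request:
arm_command --moves '[{"dx":0,"dy":0.02,"dz":0,"rx":0,"ry":0,"rz":0,"hand":0.087},{"dx":0,"dy":0.035,"dz":0,"rx":0,"ry":0,"rz":0,"hand":0.087},{"dx":0,"dy":0.045,"dz":0,"rx":0,"ry":0,"rz":0,"hand":0.087},{"dx":0,"dy":0.045,"dz":0,"rx":0,"ry":0,"rz":0,"hand":0.087},{"dx":0,"dy":0.045,"dz":0,"rx":0,"ry":0,"rz":0,"hand":0.087}]'

```text
clock: 2.87
eef_pos: [0.45, -0.2232, 0.0176]
orientation: [-0.385, 0.385, -0.593, 0.593]
contact_force: [-0.4, -0.0, -0.5]
opening: 0.0869
```

Run:
```python
from g import *
im,d=bot.get_image("scene"); c=cv2.resize(im[230:330,150:290],None,fx=5,fy=5)
p,R0,s=cur(); print(s["clock"],p.round(4)); x=R0[:,0]
for q in (p,p+.0435*x,p-.0435*x):
    u=((proj("scene",q)[0]-[150,230])*5).astype(int); cv2.drawMarker(c,tuple(map(int,u)),(255,0,255),0,12,1)
cv2.imwrite("pics/s3.png",c)
P=cloud("scene",d); l=((P-p)@R0); k=(im.max(2)<75)&(np.abs(l)<[.08,.12,.04]).all(2)&(np.abs(l[...,0])>.035); l=l[k]
print(np.histogram(l[:,1],bins=np.arange(-.12,.03,.01)))
```

```text
2.9167 [ 0.4505 -0.2234  0.0181]
(array([93, 37,  1, 12, 39, 33, 31, 21, 13,  0,  0,  0,  0,  0]), array([-1.20000000e-01, -1.10000000e-01, -1.00000000e-01, -9.00000000e-02,
       -8.00000000e-02, -7.00000000e-02, -6.00000000e-02, -5.00000000e-02,
       -4.00000000e-02, -3.00000000e-02, -2.00000000e-02, -1.00000000e-02,
       -5.55111512e-17,  1.00000000e-02,  2.00000000e-02]))
```

View pics/s3.png

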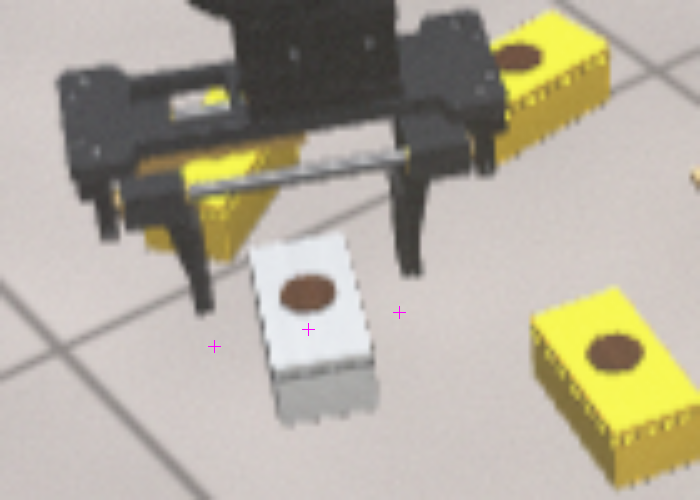

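The pictures show the fingertips at crop (205,312) and (412,275). Those are above the magenta crosses, where the reported TCP should put them. By depth, the real tips are about 30 mm behind the reported TCP. I descend in small steps and watch the force.

Request:
arm_command --moves '[{"dx":0,"dy":0.005,"dz":0,"rx":0,"ry":0,"rz":0,"hand":0.087},{"dx":0,"dy":0.01,"dz":0,"rx":0,"ry":0,"rz":0,"hand":0.087},{"dx":0,"dy":0.012,"dz":0,"rx":0,"ry":0,"rz":0,"hand":0.087},{"dx":0,"dy":0.012,"dz":0,"rx":0,"ry":0,"rz":0,"hand":0.087}]'

```text
clock: 3.25
eef_pos: [0.4492, -0.2228, 0.0046]
orientation: [0.385, -0.385, 0.593, -0.593]
contact_force: [-0.4, 0.3, 0.0]
opening: 0.087
```

```bash
cat > tip.py <<'E'
from g import *
im,d=bot.get_image("scene"); p,R0,s=cur(); print(s["clock"],p.round(4),s["contact_force"],s["opening"])
P=cloud("scene",d); l=((P-p)@R0); k=(im.max(2)<75)&(np.abs(l)<[.08,.12,.04]).all(2)&(P[...,2]>.004)&(np.abs(l[...,2])<.03)&(l[...,1]>-.09)
for sg in(1,-1):
    t=l[k&(np.sign(l[...,0])==sg)]; w=P[k&(np.sign(l[...,0])==sg)]; print(sg,len(t),"tool-y max",np.sort(t[:,1])[-4:].round(3),"world z",np.sort(w[:,2])[:4].round(3),"z",np.median(t[:,2]).round(3),"x",np.percentile(t[:,0],[2,98]).round(3))
E
python3 tip.py
```

```text
3.3 [ 0.4494 -0.2229  0.0048] [0.81342228 0.51932364 0.21982074] 0.08708664676544552
1 59 tool-y max [-0.037 -0.036 -0.035 -0.033] world z [0.038 0.04  0.04  0.041] z 0.011 x [0.044 0.054]
-1 83 tool-y max [-0.036 -0.035 -0.035 -0.034] world z [0.038 0.039 0.04  0.04 ] z 0.01 x [-0.057 -0.045]
```

Request:
arm_command --moves '[{"dx":0,"dy":0.006,"dz":0,"rx":0,"ry":0,"rz":0,"hand":0.087},{"dx":0,"dy":0.012,"dz":0,"rx":0,"ry":0,"rz":0,"hand":0.087},{"dx":0,"dy":0.016,"dz":0,"rx":0,"ry":0,"rz":0,"hand":0.087},{"dx":0,"dy":0.018,"dz":0,"rx":0,"ry":0,"rz":0,"hand":0.087},{"dx":0,"dy":0.018,"dz":0,"rx":0,"ry":0,"rz":0,"hand":0.087}]'

```text
clock: 3.72
eef_pos: [0.449, -0.2226, -0.0138]
orientation: [0.385, -0.385, 0.593, -0.593]
contact_force: [-0.7, -1.2, 0.5]
opening: 0.0873
```

```bash
python3 tip.py
python3 - <<'E'
from g import *
im,d=bot.get_image("scene"); cv2.imwrite("pics/s4.png",cv2.resize(im[230:330,150:290],None,fx=5,fy=5))
E
```

```text
3.7667 [ 0.4493 -0.2228 -0.0134] [0.31342554 0.79252676 0.41539605] 0.08708224950277556
1 57 tool-y max [-0.039 -0.038 -0.035 -0.033] world z [0.019 0.021 0.024 0.026] z 0.011 x [0.044 0.054]
-1 81 tool-y max [-0.038 -0.038 -0.036 -0.035] world z [0.021 0.023 0.024 0.025] z 0.011 x [-0.057 -0.045]
```

View pics/s4.png

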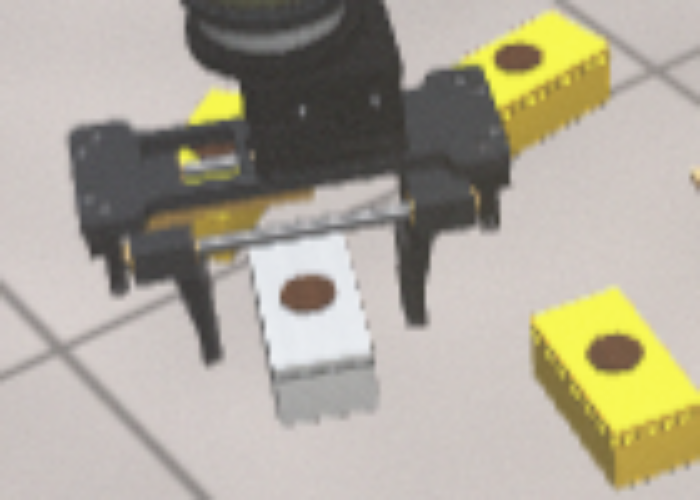

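Tips are at crop (211,360) and (415,322), straddling the tin at about 18 mm height, so the tool offset of about 31 mm is confirmed. I lower 7 mm and grip.

Request:
arm_command --moves '[{"dx":0,"dy":0.004,"dz":0,"rx":0,"ry":0,"rz":0,"hand":0.087},{"dx":0,"dy":0.007,"dz":0,"rx":0,"ry":0,"rz":0,"hand":0.087},{"dx":0,"dy":0.007,"dz":0,"rx":0,"ry":0,"rz":0,"hand":0.06},{"dx":0,"dy":0.007,"dz":0,"rx":0,"ry":0,"rz":0,"hand":0.052},{"dx":0,"dy":0.007,"dz":0,"rx":0,"ry":0,"rz":0,"hand":0.046},{"dx":0,"dy":0.007,"dz":0,"rx":0,"ry":0,"rz":0,"hand":0.04},{"dx":0,"dy":0.007,"dz":0,"rx":0,"ry":0,"rz":0,"hand":0.035},{"dx":0,"dy":0.007,"dz":0,"rx":0,"ry":0,"rz":0,"hand":0.035},{"dx":0,"dy":0.007,"dz":0,"rx":0,"ry":0,"rz":0,"hand":0.035},{"dx":0,"dy":0.007,"dz":0,"rx":0,"ry":0,"rz":0,"hand":0.035}]'

```text
clock: 4.65
eef_pos: [0.4497, -0.2231, -0.0199]
orientation: [-0.385, 0.385, -0.593, 0.593]
contact_force: [0.1, -0.1, 0.6]
opening: 0.0457
```

```bash
python3 tip.py
```

```text
4.7 [ 0.4497 -0.2231 -0.0199] [-0.70151483 -0.51256312  0.8897575 ] 0.045926066117565514
1 59 tool-y max [-0.038 -0.035 -0.033 -0.031] world z [0.011 0.013 0.015 0.018] z 0.011 x [0.024 0.033]
-1 64 tool-y max [-0.038 -0.036 -0.035 -0.035] world z [0.015 0.015 0.016 0.018] z 0.011 x [-0.036 -0.025]
```

Run:
```python
from g import *
p,R0,s=cur(); up=p+[0,0,.19]
print(rel(p,R0,up,R0)); A=laneR(-1)
for z in(.07,.0): print(lane([.055,0,-.0199+z]),rel(p,R0,lane([.055,0,-.0199+z]),A))
```

```text
(array([ 0.  , -0.19,  0.  ]), array([0., 0., 0.]))
[0.58531997 0.02394091 0.14713999] (array([-0.2808, -0.1671,  0.0234]), array([ 25.87, -13.37,   3.1 ]))
[0.61550182 0.0184015  0.08422441] (array([-0.2881, -0.1041,  0.0533]), array([ 25.87, -13.37,   3.1 ]))
```

Request:
arm_command --moves '[{"dx":0,"dy":-0.01,"dz":0,"rx":0,"ry":0,"rz":0,"hand":0.035},{"dx":0,"dy":-0.03,"dz":0,"rx":0,"ry":0,"rz":0,"hand":0.035},{"dx":0,"dy":-0.055,"dz":0,"rx":0,"ry":0,"rz":0,"hand":0.035},{"dx":0,"dy":-0.08,"dz":0,"rx":0,"ry":0,"rz":0,"hand":0.035},{"dx":0,"dy":-0.105,"dz":0,"rx":0,"ry":0,"rz":0,"hand":0.035},{"dx":0,"dy":-0.13,"dz":0,"rx":0,"ry":0,"rz":0,"hand":0.035},{"dx":0,"dy":-0.155,"dz":0,"rx":0,"ry":0,"rz":0,"hand":0.035},{"dx":0,"dy":-0.175,"dz":0,"rx":0,"ry":0,"rz":0,"hand":0.035},{"dx":0,"dy":-0.19,"dz":0,"rx":0,"ry":0,"rz":0,"hand":0.035},{"dx":0,"dy":-0.19,"dz":0,"rx":0,"ry":0,"rz":0,"hand":0.035}]'

```text
clock: 5.53
eef_pos: [0.4517, -0.2238, 0.1742]
orientation: [-0.386, 0.384, -0.591, 0.595]
contact_force: [0.3, 0.8, -1.2]
opening: 0.0458
```

Request:
arm_command --moves '[{"dx":-0.015,"dy":0,"dz":0.001,"rx":1,"ry":-0.5,"rz":0.1,"hand":0.035},{"dx":-0.035,"dy":0,"dz":0.003,"rx":3,"ry":-1.5,"rz":0.4,"hand":0.035},{"dx":-0.06,"dy":0,"dz":0.005,"rx":5.5,"ry":-2.8,"rz":0.7,"hand":0.035},{"dx":-0.088,"dy":0,"dz":0.007,"rx":8,"ry":-4.1,"rz":1,"hand":0.035},{"dx":-0.116,"dy":0,"dz":0.01,"rx":10.7,"ry":-5.5,"rz":1.3,"hand":0.035},{"dx":-0.144,"dy":0,"dz":0.012,"rx":13.3,"ry":-6.9,"rz":1.6,"hand":0.035},{"dx":-0.172,"dy":0,"dz":0.014,"rx":15.9,"ry":-8.2,"rz":1.9,"hand":0.035},{"dx":-0.2,"dy":0,"dz":0.017,"rx":18.5,"ry":-9.6,"rz":2.2,"hand":0.035},{"dx":-0.228,"dy":0,"dz":0.019,"rx":21,"ry":-10.9,"rz":2.5,"hand":0.035},{"dx":-0.253,"dy":0.005,"dz":0.021,"rx":23.5,"ry":-12.1,"rz":2.8,"hand":0.035},{"dx":-0.27,"dy":0.012,"dz":0.023,"rx":25,"ry":-12.9,"rz":3,"hand":0.035},{"dx":-0.2808,"dy":0.0229,"dz":0.0234,"rx":25.87,"ry":-13.37,"rz":3.1,"hand":0.035}]'

```text
clock: 6.53
eef_pos: [0.5845, 0.0281, 0.1458]
orientation: [-0.545, 0.34, -0.406, 0.65]
contact_force: [0.4, 0.1, -1.0]
opening: 0.0461
```

```bash
cat > look.py <<'E'
from g import *
import sys
p,R0,s=cur(); print(s["clock"],"lane tcp",inlane(p),"err",rel(p,R0,p,laneR(-1))[1],"F lane",(L.T@s["contact_force"]).round(1),s["opening"])
for n in("scene","top"):
    im,d=bot.get_image(n); l=(cloud(n,d)-M)@L
    box=(l[...,0]>-.01)&(l[...,0]<.13)&(np.abs(l[...,1])<.045)
    sat=im.max(2).astype(int)-im.min(2)
    for nm,k in (("top-face",box&(sat<25)&(im.max(2)>110)),):
        for z0 in [float(sys.argv[2]) if len(sys.argv)>2 else .038]:
            t=l[k&(np.abs(l[...,2]-z0)<.012)]
            if len(t)>5: print(n,nm,len(t),"med z",np.median(t[:,2]).round(4),"x",np.percentile(t[:,0],[2,98]).round(4),"y",np.percentile(t[:,1],[2,98]).round(4),"dz/dx",np.polyfit(t[:,0],t[:,2],1)[0].round(3))
    if n=="scene": S=cv2.resize(im[190:310,270:430],None,fx=4,fy=4)
    else: T=cv2.resize(im[150:270,260:380],None,fx=4,fy=4)
if len(sys.argv)>1: cv2.imwrite(f"pics/{sys.argv[1]}.png",cv2.resize(np.hstack([S,T]),(800,343)))
E
python3 look.py h1 .108
```

```text
6.5333 lane tcp [0.053  0.0039 0.0496] err [-0.03  0.26 -0.16] F lane [-0.1  0.1 -1.1] 0.046118270044029124
scene top-face 196 med z 0.1059 x [0.0128 0.1008] y [-0.0199  0.0284] dz/dx -0.069
top top-face 195 med z 0.1047 x [0.0575 0.0957] y [-0.0182  0.025 ] dz/dx -0.03
```

View pics/h1.png

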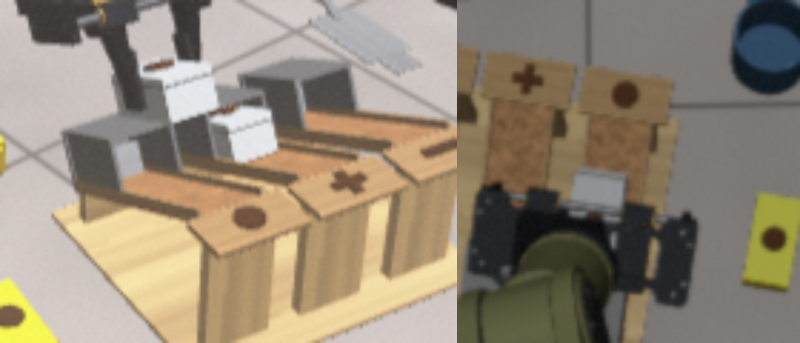

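The tin is held tilted above the disc lane (scene crop (180,90), top crop (600,190)). By depth it spans lane x 13 to 101 mm. Lowering most of the way.

Request:
arm_command --moves '[{"dx":0,"dy":0.012,"dz":0,"rx":0,"ry":0,"rz":0,"hand":0.035},{"dx":0,"dy":0.027,"dz":0,"rx":0,"ry":0,"rz":0,"hand":0.035},{"dx":0,"dy":0.042,"dz":0,"rx":0,"ry":0,"rz":0,"hand":0.035},{"dx":0,"dy":0.052,"dz":0,"rx":0,"ry":0,"rz":0,"hand":0.035},{"dx":0,"dy":0.055,"dz":0,"rx":0,"ry":0,"rz":0,"hand":0.035},{"dx":0,"dy":0.055,"dz":0,"rx":0,"ry":0,"rz":0,"hand":0.035},{"dx":0,"dy":0.055,"dz":0,"rx":0,"ry":0,"rz":0,"hand":0.035}]'

```text
clock: 7.22
eef_pos: [0.6086, 0.0194, 0.0977]
orientation: [-0.543, 0.339, -0.408, 0.651]
contact_force: [0.3, 0.3, -1.4]
opening: 0.0458
```

```bash
python3 look.py h2 .053
python3 - <<'E'
from g import *
# refine lane lateral: wall/hood extents from top
im,d=bot.get_image("top"); l=(cloud("top",d)-M)@L
sat=im.max(2).astype(int)-im.min(2)
k=(l[...,0]<0.01)&(l[...,0]>-.1)&(np.abs(l[...,1])<.045)&(np.abs(l[...,2]-.052)<.008); t=l[k]; print("hood y",np.percentile(t[:,1],[1,99]).round(4),"x max",t[:,0].max(),"z",np.median(t[:,2]),k.sum())
im,d=bot.get_image("scene"); l=(cloud("scene",d)-M)@L
for x0 in(.02,.05,.08,.11):
    k=(np.abs(l[...,0]-x0)<.012)&(np.abs(l[...,1])<.022)&(np.abs(l[...,2])<.012); print(x0,k.sum(),np.median(l[k][:,2]) if k.sum() else None)
k=(l[...,0]<0.01)&(l[...,0]>-.1)&(np.abs(l[...,1])<.045)&(np.abs(l[...,2]-.052)<.008); t=l[k]; print("hood y",np.percentile(t[:,1],[1,99]).round(4),"xmax",t[:,0].max(),"z",np.median(t[:,2]))
E
```

```text
7.2167 lane tcp [ 0.0546 -0.0003 -0.0048] err [ 0.05 -0.03 -0.  ] F lane [-0.4  0.3 -1.3] 0.04581746695432655
scene top-face 252 med z 0.0512 x [-0.0054  0.1028] y [-0.0259  0.0295] dz/dx -0.024
top top-face 180 med z 0.0535 x [0.0654 0.1015] y [-0.023   0.0204] dz/dx -0.091
hood y [-0.0307 -0.0236] x max -0.00044747274930510264 z 0.05074626676698636 22
0.02 22 -0.0005045837782222072
0.05 34 -0.0006384878784809831
0.08 38 -0.0005783079053547185
0.11 46 -0.0006659165878471333
hood y [-0.0299  0.0305] xmax 0.005706436801089767 z 0.05092182071909494
```

View pics/h2.png

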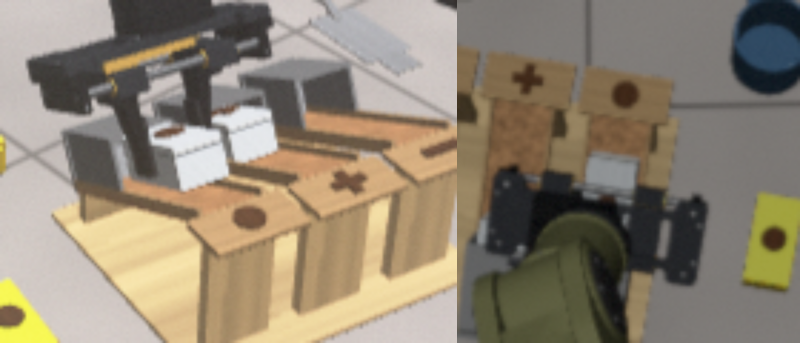

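Aligned: hood y is ±30 mm, the floor is at −0.6 mm, the tin is centred and about 15 mm up. Lowering until contact.

Request:
arm_command --moves '[{"dx":0,"dy":0.005,"dz":0,"rx":0,"ry":0,"rz":0,"hand":0.035},{"dx":0,"dy":0.009,"dz":0,"rx":0,"ry":0,"rz":0,"hand":0.035},{"dx":0,"dy":0.012,"dz":0,"rx":0,"ry":0,"rz":0,"hand":0.035},{"dx":0,"dy":0.0135,"dz":0,"rx":0,"ry":0,"rz":0,"hand":0.035},{"dx":0,"dy":0.014,"dz":0,"rx":0,"ry":0,"rz":0,"hand":0.035},{"dx":0,"dy":0.014,"dz":0,"rx":0,"ry":0,"rz":0,"hand":0.035}]'

```text
clock: 7.92
eef_pos: [0.6149, 0.0186, 0.0847]
orientation: [-0.543, 0.339, -0.407, 0.651]
contact_force: [-0.1, 0.3, -1.3]
opening: 0.0457
```

Request:
arm_command --moves '[{"dx":0,"dy":0.0005,"dz":0,"rx":0,"ry":0,"rz":0,"hand":0.035},{"dx":0,"dy":0.001,"dz":0,"rx":0,"ry":0,"rz":0,"hand":0.035},{"dx":0,"dy":0.001,"dz":0,"rx":0,"ry":0,"rz":0,"hand":0.035}]'

```text
clock: 8.17
eef_pos: [0.6155, 0.0185, 0.0844]
orientation: [-0.543, 0.339, -0.407, 0.652]
contact_force: [-0.4, 0.6, -1.6]
opening: 0.0457
```

```bash
python3 look.py h3 .038
```

```text
8.1667 lane tcp [ 0.055   0.0001 -0.0198] err [-0.01  0.01 -0.01] F lane [-1.2  0.5 -1.2] 0.04574083958553401
scene top-face 252 med z 0.0367 x [-0.0023  0.1024] y [-0.0269  0.031 ] dz/dx -0.074
top top-face 177 med z 0.0382 x [0.064  0.1012] y [-0.0225  0.0208] dz/dx -0.032
```

Not in contact yet; lower in 0.5 mm steps.

Request:
arm_command --moves '[{"dx":0,"dy":0.0005,"dz":0,"rx":0,"ry":0,"rz":0,"hand":0.035},{"dx":0,"dy":0.001,"dz":0,"rx":0,"ry":0,"rz":0,"hand":0.035},{"dx":0,"dy":0.001,"dz":0,"rx":0,"ry":0,"rz":0,"hand":0.035}]'

```text
clock: 8.52
eef_pos: [0.6155, 0.0185, 0.0843]
orientation: [-0.542, 0.34, -0.407, 0.652]
contact_force: [-10.8, 0.8, 11.7]
opening: 0.0459
```

Request:
arm_command --moves '[{"dx":0,"dy":0.0005,"dz":0,"rx":0,"ry":0,"rz":0,"hand":0.035},{"dx":0,"dy":0.0007,"dz":0,"rx":0,"ry":0,"rz":0,"hand":0.035},{"dx":0,"dy":0.0007,"dz":0,"rx":0,"ry":0,"rz":0,"hand":0.035}]'

```text
clock: 8.77
eef_pos: [0.6156, 0.0184, 0.0843]
orientation: [-0.542, 0.34, -0.407, 0.652]
contact_force: [-17.6, 1.0, 18.8]
opening: 0.0459
```

Firm contact with the floor, so the tin is flat on the cork. I ease off 1 mm and release.

Request:
arm_command --moves '[{"dx":0,"dy":-0.0005,"dz":0,"rx":0,"ry":0,"rz":0,"hand":0.035},{"dx":0,"dy":-0.0012,"dz":0,"rx":0,"ry":0,"rz":0,"hand":0.035},{"dx":0,"dy":-0.0012,"dz":0,"rx":0,"ry":0,"rz":0,"hand":0.035},{"dx":0,"dy":-0.0012,"dz":0,"rx":0,"ry":0,"rz":0,"hand":0.05},{"dx":0,"dy":-0.0012,"dz":0,"rx":0,"ry":0,"rz":0,"hand":0.064},{"dx":0,"dy":-0.0012,"dz":0,"rx":0,"ry":0,"rz":0,"hand":0.064},{"dx":0,"dy":-0.0012,"dz":0,"rx":0,"ry":0,"rz":0,"hand":0.064}]'

```text
clock: 9.35
eef_pos: [0.6158, 0.0184, 0.0837]
orientation: [-0.543, 0.339, -0.407, 0.651]
contact_force: [-1.1, -0.2, 0.2]
opening: 0.061
```

```bash
python3 look.py h3 .038
```

```text
9.35 lane tcp [ 0.055   0.     -0.0205] err [-0.   -0.02 -0.02] F lane [-0.9 -0.4  0.7] 0.06103701377793656
scene top-face 266 med z 0.0367 x [-0.003   0.1023] y [-0.0278  0.0331] dz/dx -0.072
top top-face 180 med z 0.0381 x [0.0588 0.1012] y [-0.0228  0.0208] dz/dx -0.057
```

View pics/h3.png

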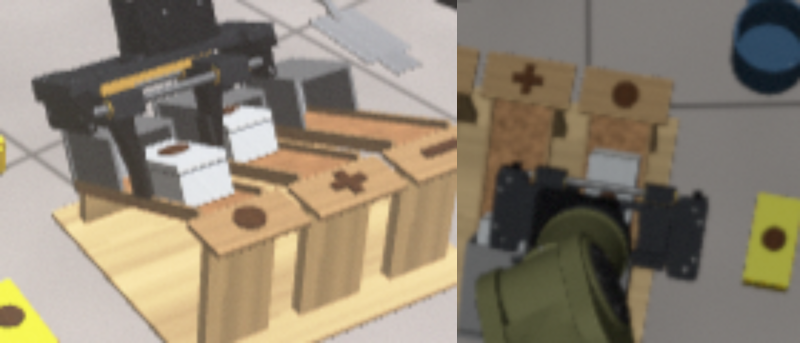

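The tin lies flat in the disc lane at crop (190,170), upper end at about +101 mm. Now I retract and come round behind it with the fingers shut.

Request:
arm_command --moves '[{"dx":0,"dy":-0.01,"dz":0,"rx":0,"ry":0,"rz":0,"hand":0.066},{"dx":0,"dy":-0.03,"dz":0,"rx":0,"ry":0,"rz":0,"hand":0.066},{"dx":0,"dy":-0.05,"dz":0,"rx":0,"ry":0,"rz":0,"hand":0.066},{"dx":0,"dy":-0.055,"dz":0.005,"rx":0,"ry":0,"rz":0,"hand":0.06},{"dx":0,"dy":-0.055,"dz":0.02,"rx":0,"ry":0,"rz":0,"hand":0.04},{"dx":0,"dy":-0.055,"dz":0.035,"rx":0,"ry":0,"rz":0,"hand":0.02},{"dx":0,"dy":-0.055,"dz":0.05,"rx":0,"ry":0,"rz":0,"hand":0},{"dx":0,"dy":-0.055,"dz":0.06,"rx":0,"ry":0,"rz":0,"hand":0},{"dx":0,"dy":-0.055,"dz":0.066,"rx":0,"ry":0,"rz":0,"hand":0},{"dx":0,"dy":-0.055,"dz":0.066,"rx":0,"ry":0,"rz":0,"hand":0},{"dx":0,"dy":-0.055,"dz":0.066,"rx":0,"ry":0,"rz":0,"hand":0}]'

```text
clock: 10.37
eef_pos: [0.6499, 0.0122, 0.1613]
orientation: [-0.543, 0.34, -0.408, 0.651]
contact_force: [-0.3, 0.1, -0.8]
opening: 0.0212
```

```bash
python3 look.py h4 .038; python3 tip.py
```

```text
10.3667 lane tcp [1.202e-01 1.000e-04 3.410e-02] err [ 0.09 -0.   -0.02] F lane [-0.6 -0.  -0.6] 0.021182581689032753
scene top-face 310 med z 0.0367 x [-0.0028  0.1028] y [-0.026   0.0308] dz/dx -0.073
10.5167 [0.6494 0.0123 0.1614] [-0.08150369  0.61421931 -0.43485426] 0.009173558206506519
1 206 tool-y max [-0.031 -0.031 -0.031 -0.03 ] world z [0.185 0.187 0.189 0.19 ] z 0.008 x [0.006 0.023]
-1 207 tool-y max [-0.033 -0.033 -0.032 -0.032] world z [0.188 0.189 0.19  0.191] z 0.009 x [-0.02  -0.006]
```

View pics/h4.png

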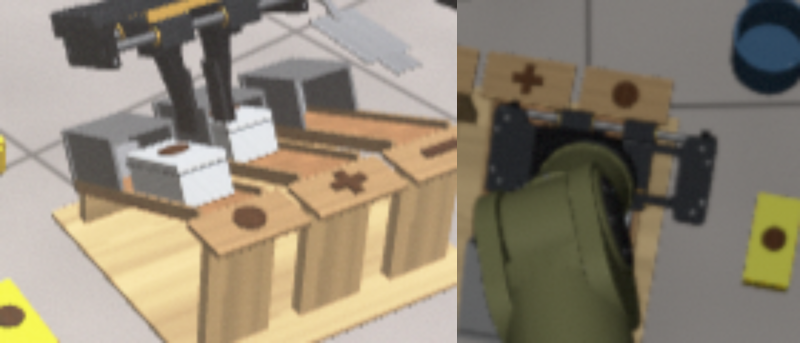

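Request:
arm_command --moves '[{"dx":0,"dy":0,"dz":0,"rx":0,"ry":0,"rz":0,"hand":0},{"dx":0,"dy":0.015,"dz":0,"rx":0,"ry":0,"rz":0,"hand":0},{"dx":0,"dy":0.03,"dz":0,"rx":0,"ry":0,"rz":0,"hand":0},{"dx":0,"dy":0.045,"dz":0,"rx":0,"ry":0,"rz":0,"hand":0},{"dx":0,"dy":0.053,"dz":0,"rx":0,"ry":0,"rz":0,"hand":0},{"dx":0,"dy":0.056,"dz":0,"rx":0,"ry":0,"rz":0,"hand":0},{"dx":0,"dy":0.056,"dz":0,"rx":0,"ry":0,"rz":0,"hand":0},{"dx":0,"dy":0.056,"dz":0,"rx":0,"ry":0,"rz":0,"hand":0}]'

```text
clock: 11.18
eef_pos: [0.6745, 0.0079, 0.1123]
orientation: [-0.543, 0.339, -0.407, 0.651]
contact_force: [-0.5, -0.0, 0.5]
opening: 0.0003
```

```bash
python3 look.py h5 .038
```

```text
11.1833 lane tcp [ 0.1212  0.0004 -0.021 ] err [-0.02  0.01 -0.02] F lane [-0.2 -0.1  0.7] 0.00029632991917318083
scene top-face 215 med z 0.0369 x [-0.0027  0.1086] y [-0.0267  0.0304] dz/dx -0.053
```

Request:
arm_command --moves '[{"dx":0,"dy":0,"dz":-0.003,"rx":0,"ry":0,"rz":0,"hand":0},{"dx":0,"dy":0,"dz":-0.006,"rx":0,"ry":0,"rz":0,"hand":0},{"dx":0,"dy":0,"dz":-0.009,"rx":0,"ry":0,"rz":0,"hand":0},{"dx":0,"dy":0,"dz":-0.011,"rx":0,"ry":0,"rz":0,"hand":0},{"dx":0,"dy":0,"dz":-0.013,"rx":0,"ry":0,"rz":0,"hand":0},{"dx":0,"dy":0,"dz":-0.015,"rx":0,"ry":0,"rz":0,"hand":0},{"dx":0,"dy":0,"dz":-0.017,"rx":0,"ry":0,"rz":0,"hand":0},{"dx":0,"dy":0,"dz":-0.019,"rx":0,"ry":0,"rz":0,"hand":0},{"dx":0,"dy":0,"dz":-0.021,"rx":0,"ry":0,"rz":0,"hand":0},{"dx":0,"dy":0,"dz":-0.023,"rx":0,"ry":0,"rz":0,"hand":0},{"dx":0,"dy":0,"dz":-0.025,"rx":0,"ry":0,"rz":0,"hand":0},{"dx":0,"dy":0,"dz":-0.025,"rx":0,"ry":0,"rz":0,"hand":0}]'

```text
clock: 12.28
eef_pos: [0.6517, 0.0118, 0.1004]
orientation: [-0.543, 0.34, -0.407, 0.651]
contact_force: [-0.7, -0.1, -0.1]
opening: 0.0005
```

```bash
python3 look.py h6 .038
```

```text
12.2833 lane tcp [ 0.0952  0.     -0.0215] err [0.05 0.01 0.  ] F lane [-0.6 -0.2  0.2] 0.00047369475441099237
scene top-face 182 med z 0.0369 x [-0.0043  0.0874] y [-0.0265  0.0204] dz/dx -0.064
```

View pics/h6.png

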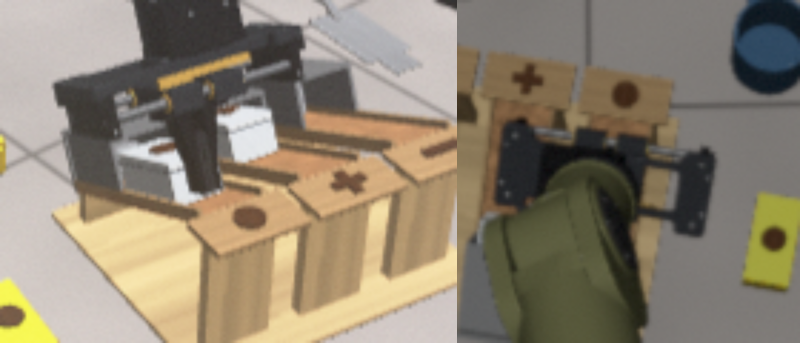

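The fingers (crop (200,160)) are behind the tin and its lower end is now entering the hood. Push on.

Request:
arm_command --moves '[{"dx":0,"dy":0,"dz":-0.003,"rx":0,"ry":0,"rz":0,"hand":0},{"dx":0,"dy":0,"dz":-0.006,"rx":0,"ry":0,"rz":0,"hand":0},{"dx":0,"dy":0,"dz":-0.009,"rx":0,"ry":0,"rz":0,"hand":0},{"dx":0,"dy":0,"dz":-0.012,"rx":0,"ry":0,"rz":0,"hand":0},{"dx":0,"dy":0,"dz":-0.015,"rx":0,"ry":0,"rz":0,"hand":0},{"dx":0,"dy":0,"dz":-0.018,"rx":0,"ry":0,"rz":0,"hand":0},{"dx":0,"dy":0,"dz":-0.021,"rx":0,"ry":0,"rz":0,"hand":0},{"dx":0,"dy":0,"dz":-0.024,"rx":0,"ry":0,"rz":0,"hand":0},{"dx":0,"dy":0,"dz":-0.027,"rx":0,"ry":0,"rz":0,"hand":0},{"dx":0,"dy":0,"dz":-0.03,"rx":0,"ry":0,"rz":0,"hand":0},{"dx":0,"dy":0,"dz":-0.033,"rx":0,"ry":0,"rz":0,"hand":0},{"dx":0,"dy":0,"dz":-0.035,"rx":0,"ry":0,"rz":0,"hand":0}]'

```text
clock: 13.38
eef_pos: [0.621, 0.0174, 0.0852]
orientation: [-0.543, 0.339, -0.407, 0.651]
contact_force: [-0.1, 0.3, -0.9]
opening: 0.0004
```

```bash
cat > f.py <<'E'
from g import *
F=[];X=[]
for i in range(3):
    bot.get_image("scene"); p,_,s=cur(); F.append(L.T@s["contact_force"]); X.append(inlane(p))
print(round(s["clock"],2),np.mean(X,0).round(4),"F",np.mean(F,0).round(2))
E
python3 f.py; python3 look.py h7
```

```text
13.53 [ 0.0604  0.     -0.0214] F [ 0.46  0.18 -0.26]
13.5333 lane tcp [ 0.0607  0.     -0.0214] err [ 0.01  0.01 -0.  ] F lane [0.8 0.3 0.5] 0.0006597944440099571
scene top-face 127 med z 0.0367 x [-0.0057  0.053 ] y [-0.027   0.0065] dz/dx -0.131
```

Request:
arm_command --moves '[{"dx":0,"dy":0,"dz":-0.002,"rx":0,"ry":0,"rz":0,"hand":0},{"dx":0,"dy":0,"dz":-0.004,"rx":0,"ry":0,"rz":0,"hand":0},{"dx":0,"dy":0,"dz":-0.006,"rx":0,"ry":0,"rz":0,"hand":0},{"dx":0,"dy":0,"dz":-0.008,"rx":0,"ry":0,"rz":0,"hand":0},{"dx":0,"dy":0,"dz":-0.01,"rx":0,"ry":0,"rz":0,"hand":0},{"dx":0,"dy":0,"dz":-0.012,"rx":0,"ry":0,"rz":0,"hand":0},{"dx":0,"dy":0,"dz":-0.0135,"rx":0,"ry":0,"rz":0,"hand":0},{"dx":0,"dy":0,"dz":-0.015,"rx":0,"ry":0,"rz":0,"hand":0},{"dx":0,"dy":0,"dz":-0.015,"rx":0,"ry":0,"rz":0,"hand":0}]'

```text
clock: 14.38
eef_pos: [0.6077, 0.0199, 0.0787]
orientation: [-0.543, 0.339, -0.407, 0.651]
contact_force: [-0.5, 0.3, 0.7]
opening: 0.0007
```

```bash
python3 f.py
```

```text
14.53 [ 0.0457  0.     -0.0214] F [0.11 0.45 0.52]
```

Request:
arm_command --moves '[{"dx":0,"dy":0,"dz":-0.0008,"rx":0,"ry":0,"rz":0,"hand":0},{"dx":0,"dy":0,"dz":-0.0015,"rx":0,"ry":0,"rz":0,"hand":0},{"dx":0,"dy":0,"dz":-0.0015,"rx":0,"ry":0,"rz":0,"hand":0}]'

```text
clock: 14.78
eef_pos: [0.6068, 0.0201, 0.0783]
orientation: [-0.543, 0.339, -0.407, 0.651]
contact_force: [-0.3, -0.3, -0.7]
opening: 0.0002
```

Request:
arm_command --moves '[{"dx":0,"dy":0,"dz":-0.0008,"rx":0,"ry":0,"rz":0,"hand":0},{"dx":0,"dy":0,"dz":-0.0015,"rx":0,"ry":0,"rz":0,"hand":0},{"dx":0,"dy":0,"dz":-0.0015,"rx":0,"ry":0,"rz":0,"hand":0}]'

```text
clock: 15.03
eef_pos: [0.6055, 0.0203, 0.0777]
orientation: [-0.543, 0.339, -0.407, 0.652]
contact_force: [0.1, -0.1, 0.5]
opening: 0.0004
```

Request:
arm_command --moves '[{"dx":0,"dy":0,"dz":-0.0008,"rx":0,"ry":0,"rz":0,"hand":0},{"dx":0,"dy":0,"dz":-0.0015,"rx":0,"ry":0,"rz":0,"hand":0},{"dx":0,"dy":0,"dz":-0.0015,"rx":0,"ry":0,"rz":0,"hand":0}]'

```text
clock: 15.28
eef_pos: [0.6041, 0.0206, 0.077]
orientation: [-0.543, 0.339, -0.407, 0.651]
contact_force: [1.5, 0.2, 0.2]
opening: 0.0002
```

Request:
arm_command --moves '[{"dx":0,"dy":0,"dz":-0.0008,"rx":0,"ry":0,"rz":0,"hand":0},{"dx":0,"dy":0,"dz":-0.0015,"rx":0,"ry":0,"rz":0,"hand":0},{"dx":0,"dy":0,"dz":-0.0015,"rx":0,"ry":0,"rz":0,"hand":0}]'

```text
clock: 15.53
eef_pos: [0.6028, 0.0209, 0.0763]
orientation: [-0.543, 0.339, -0.407, 0.651]
contact_force: [0.8, -0.1, 0.4]
opening: 0.0007
```

```bash
python3 f.py
```

```text
15.68 [ 0.0399  0.0001 -0.0214] F [1.06 0.12 0.16]
```

Request:
arm_command --moves '[{"dx":0,"dy":0,"dz":-0.0008,"rx":0,"ry":0,"rz":0,"hand":0},{"dx":0,"dy":0,"dz":-0.0015,"rx":0,"ry":0,"rz":0,"hand":0},{"dx":0,"dy":0,"dz":-0.0015,"rx":0,"ry":0,"rz":0,"hand":0}]'

```text
clock: 15.93
eef_pos: [0.6016, 0.0211, 0.0757]
orientation: [-0.543, 0.339, -0.407, 0.652]
contact_force: [0.1, 0.5, -0.2]
opening: -0.0001
```

Request:
arm_command --moves '[{"dx":0,"dy":0,"dz":-0.0008,"rx":0,"ry":0,"rz":0,"hand":0},{"dx":0,"dy":0,"dz":-0.0015,"rx":0,"ry":0,"rz":0,"hand":0},{"dx":0,"dy":0,"dz":-0.0015,"rx":0,"ry":0,"rz":0,"hand":0}]'

```text
clock: 16.18
eef_pos: [0.6013, 0.0212, 0.076]
orientation: [-0.543, 0.338, -0.406, 0.652]
contact_force: [4.9, -0.6, 2.1]
opening: 0.0006
```

```bash
python3 f.py
```

```text
16.33 [ 0.0384  0.0002 -0.021 ] F [ 4.89 -0.48 -0.82]
```

Request:
arm_command --moves '[{"dx":0,"dy":0,"dz":-0.0004,"rx":0,"ry":0,"rz":0,"hand":0},{"dx":0,"dy":0,"dz":-0.0007,"rx":0,"ry":0,"rz":0,"hand":0},{"dx":0,"dy":0,"dz":-0.0007,"rx":0,"ry":0,"rz":0,"hand":0}]'

```text
clock: 16.58
eef_pos: [0.6012, 0.0212, 0.076]
orientation: [-0.544, 0.338, -0.406, 0.652]
contact_force: [6.8, -1.6, 2.0]
opening: 0.0005
```

```bash
python3 f.py; python3 look.py h8
```

```text
16.73 [ 0.0383  0.0002 -0.0209] F [ 6.5  -0.74 -1.4 ]
16.7333 lane tcp [ 0.0383  0.0002 -0.0209] err [-0.18 -0.01 -0.04] F lane [ 6.7 -1.3 -1.2] 0.0003367899644886932
scene top-face 95 med z 0.037 x [-0.0073  0.0305] y [-0.0274 -0.0005] dz/dx -0.196
```

Request:
arm_command --moves '[{"dx":0,"dy":0,"dz":-0.001,"rx":0,"ry":0,"rz":0,"hand":0},{"dx":0,"dy":0,"dz":-0.002,"rx":0,"ry":0,"rz":0,"hand":0},{"dx":0,"dy":0,"dz":-0.002,"rx":0,"ry":0,"rz":0,"hand":0}]'

```text
clock: 17.08
eef_pos: [0.6008, 0.0214, 0.0764]
orientation: [-0.544, 0.337, -0.405, 0.653]
contact_force: [8.1, -1.6, 2.8]
opening: 0.0004
```

```bash
python3 f.py
```

```text
17.23 [ 0.0381  0.0003 -0.0204] F [ 8.86 -1.08 -2.11]
```

Run:
```python
from g import *
p,R0,s=cur(); f=R0.T@s["contact_force"]; t=R0.T@s["ft_torque"]; print("tool F",f.round(2),"T",t.round(3),"world T",np.round(s["ft_torque"],3),"err",rel(p,R0,p,laneR(-1))[1])
for r in ("tool",): print("lever y if Tx=y*Fz-z*Fy:",t[0]/f[2])
im,d=bot.get_image("scene"); 
cv2.imwrite("pics/h9.png",cv2.resize(im[190:300,270:410],None,fx=5.5,fy=5.5))
```

```text
tool F [1.84 1.47 9.39] T [ 1.503 -0.054 -0.148] world T [-0.425 -1.45  -0.019] err [-0.35 -0.02 -0.07]
lever y if Tx=y*Fz-z*Fy: 0.1600277154138504
```

View pics/h9.png

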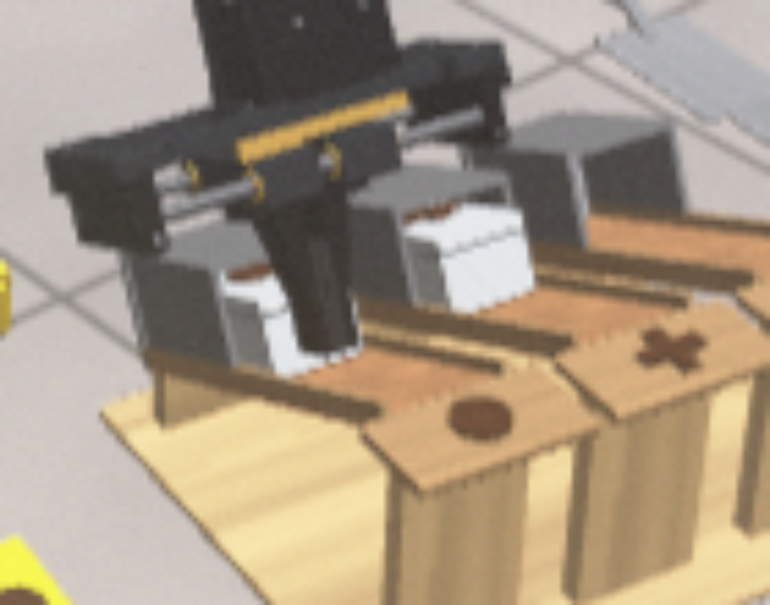

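Run:
```python
from g import *
p,R0,s=cur(); im,d=bot.get_image("scene"); l=(cloud("scene",d)-M)@L
k=(im.max(2)<70)&(l[...,0]>-.06)&(l[...,0]<.09)&(np.abs(l[...,1])<.11)&(l[...,2]>.055)&(l[...,2]<.2); t=l[k]
for y0 in np.arange(-.11,.11,.02):
    q=t[(t[:,1]>=y0)&(t[:,1]<y0+.02)]
    if len(q): i=q[:,2].argmin(); print(round(y0,2),len(q),"lowest",q[i].round(3))
q=l[(im.max(2)-im.min(2).astype(int)<25)&(im.max(2)>110)&(np.abs(l[...,1])<.03)&(np.abs(l[...,2]-.036)<.006)]; print("tin top x",np.percentile(q[:,0],[50,90,98]))
```

```text
-0.11 89 lowest [ 0.032 -0.091  0.103]
-0.09 134 lowest [ 0.036 -0.085  0.082]
-0.07 2 lowest [ 0.063 -0.055  0.113]
-0.05 77 lowest [ 0.051 -0.03   0.082]
-0.03 406 lowest [ 0.05  -0.012  0.055]
-0.01 336 lowest [0.052 0.005 0.055]
0.01 257 lowest [0.053 0.011 0.056]
0.03 180 lowest [0.077 0.03  0.093]
0.05 29 lowest [0.067 0.066 0.09 ]
0.07 148 lowest [0.055 0.082 0.08 ]
0.09 4 lowest [0.074 0.093 0.107]
tin top x [-0.2399013   0.02398017  0.02938309]
```

Request:
arm_command --moves '[{"dx":0,"dy":0,"dz":-0.001,"rx":0,"ry":0,"rz":0,"hand":0},{"dx":0,"dy":0,"dz":-0.002,"rx":0,"ry":0,"rz":0,"hand":0},{"dx":0,"dy":0,"dz":-0.0025,"rx":0,"ry":0,"rz":0,"hand":0},{"dx":0,"dy":0,"dz":-0.0025,"rx":0,"ry":0,"rz":0,"hand":0}]'

```text
clock: 17.67
eef_pos: [0.6006, 0.0216, 0.0769]
orientation: [-0.545, 0.336, -0.404, 0.653]
contact_force: [12.0, -3.4, 2.8]
opening: 0.001
```

```bash
python3 f.py
```

```text
17.82 [ 0.0381  0.0004 -0.0198] F [11.83 -1.22 -2.31]
```

Solid: x stays at 38.1 mm while the force grows to 12 N. Back off and lift clear.

Request:
arm_command --moves '[{"dx":0,"dy":0,"dz":0.004,"rx":0,"ry":0,"rz":0,"hand":0},{"dx":0,"dy":0,"dz":0.008,"rx":0,"ry":0,"rz":0,"hand":0},{"dx":0,"dy":0,"dz":0.015,"rx":0,"ry":0,"rz":0,"hand":0},{"dx":0,"dy":0,"dz":0.025,"rx":0,"ry":0,"rz":0,"hand":0},{"dx":0,"dy":-0.02,"dz":0.03,"rx":0,"ry":0,"rz":0,"hand":0},{"dx":0,"dy":-0.045,"dz":0.03,"rx":0,"ry":0,"rz":0,"hand":0},{"dx":0,"dy":-0.075,"dz":0.03,"rx":0,"ry":0,"rz":0,"hand":0},{"dx":0,"dy":-0.105,"dz":0.03,"rx":0,"ry":0,"rz":0,"hand":0},{"dx":0,"dy":-0.13,"dz":0.03,"rx":0,"ry":0,"rz":0,"hand":0},{"dx":0,"dy":-0.15,"dz":0.03,"rx":0,"ry":0,"rz":0,"hand":0},{"dx":0,"dy":-0.15,"dz":0.03,"rx":0,"ry":0,"rz":0,"hand":0},{"dx":0,"dy":-0.15,"dz":0.03,"rx":0,"ry":0,"rz":0,"hand":0}]'

```text
clock: 18.82
eef_pos: [0.5577, 0.0293, 0.2215]
orientation: [-0.543, 0.339, -0.407, 0.652]
contact_force: [0.9, -1.0, -0.4]
opening: 0.0008
```

```bash
python3 look.py h10; python3 f.py
python3 - <<'E'
from g import *
im,d=bot.get_image("scene"); l=(cloud("scene",d)-M)@L
sat=im.max(2).astype(int)-im.min(2)
for yo in(0,.094):
  q=l[(sat<25)&(im.max(2)>120)&(np.abs(l[...,1]-yo)<.03)&(np.abs(l[...,2]-.02)<.014)&(np.abs(l[...,0]-.04)<.05)]; print("end face",yo,len(q),np.percentile(q[:,0],[10,50,90]).round(4),np.percentile(q[:,1],[2,98]).round(4),"yaw slope",np.polyfit(q[:,1],q[:,0],1)[0].round(3))
im0=cv2.imread("pics/scene0.png"); D=np.abs(im.astype(int)-im0).max(2)>60
n,_,st,c=cv2.connectedComponentsWithStats(D.astype(np.uint8)); print([(st[i,:4].tolist(),int(st[i,4])) for i in range(1,n) if st[i,4]>25])
E
```

```text
18.8167 lane tcp [0.0623 0.0003 0.1293] err [-0.07  0.03 -0.  ] F lane [ 0.8 -0.8 -0.8] 0.000769897661459838
scene top-face 207 med z 0.0363 x [-0.0068  0.0327] y [-0.0272  0.0315] dz/dx -0.27
19.07 [ 0.0603 -0.0002  0.1271] F [ 0.15  0.47 -0.28]
end face 0 219 [0.0021 0.0277 0.0307] [-0.0267  0.0222] yaw slope 0.306
end face 0.094 198 [0.0143 0.0199 0.0229] [0.0677 0.1179] yaw slope 0.198
[([0, 0, 69, 45], 1184), ([221, 0, 17, 11], 85), ([256, 6, 50, 40], 749), ([305, 28, 7, 11], 37), ([169, 30, 22, 6], 92), ([272, 47, 12, 42], 97), ([267, 95, 89, 99], 3493), ([161, 99, 21, 22], 223), ([198, 102, 10, 20], 133), ([210, 113, 4, 22], 55), ([169, 140, 13, 5], 28), ([187, 142, 15, 5], 54), ([212, 143, 5, 12], 39), ([0, 176, 33, 65], 960), ([311, 237, 25, 22], 370), ([206, 285, 11, 8], 66)]
```

```bash
python3 -c "
from station import bot
print(bot.sign_off())"
```

```text
the job is handed in; nothing more can be done
None
```

The silver round-badge tin is in the round-badge lane, pushed home against the stop, and I handed the job in at about 19 s of the 51 s allowed. I gripped it across its width, laid it flat on the open part of the lane while still holding it, then released it. I pushed it down the slope with the shut fingers, in 1.5 mm steps near the stop.

**Last checks:**
- **Stop:** the fingers stayed at about x = 38 mm while the push rose from 5 to 12 N, so I took the stop as fully in. This is inferred from the force, because the stop itself is hidden. The peak push of about 12 N is well under the 30 N that counts as ramming.
- **Tin position:** after I backed off, its upper end measured about +28 to +30 mm, inside the +10 to +34 mm range for a tin fully home.
- **Other things:** comparing the scene picture from before the first move with the one after backing off shows changes only at the arm, the tin's old place and this lane. The arm was clear and touching nothing.

**What disagreed:**
- **Reported tool point:** it lay about 31 mm beyond the fingertips seen in depth. I worked from the seen fingertips instead, and the tilted hold agreed with that.
- **Laying force:** setting the tin down pressed about 25 N into the lane floor before I eased off and released.
- **Spring contact:** the 1 N spring only just showed above the force noise.

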